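# Hold the sensor tweezers at the gauge gap

## Task

Unlock the sensor tweezers on their checking stand: draw the red-headed lock pin up out of its bore, stand it in the notch of the yellow block and let go of it. Then squeeze the two arms of the tweezers together, never letting the tips close right up, until the gap between the tips matches the coloured strip on the gauge lying beneath them (green 8 mm, orange 14 mm), and finish while still holding them steady at that gap. Leave the probe head, the jar and the parts tray where they are.

Things in the scene. Friction and masses are not known exactly. Their poses are not given: they have to be found in the camera images.
- stand: Tweezers checking stand fixed to the bench: aluminium base plate 250 x 210 x 16 mm. Origin: centre of its underside, on the bench; x runs along the tweezers from clamped root to tips, y across, z up. Grey root clamp at x -100 mm, top 74 mm above the bench. Steel arms 12 mm high, mid-height 55 mm above the bench, one each side of the x axis. A steel bore block, top at 42 mm, is below them.
- bore (a point): Centre of the upright bore's mouth (19 mm wide, 26 mm deep), at stand x -30 mm, y 0, 42 mm above the bench.
- pin: Loose lock pin, about 120 g: steel shank 16 mm diameter, 66 mm long, topped by a red round head 24 mm diameter, 25 mm tall (91 mm overall). Origin: centre of its foot; z towards the head. Starts upright in the bore, foot 16 mm above the bench, between the arms, and blocks their closing. To pass sideways over arms and pads its foot must be above 65 mm over the bench.
- rest: Yellow U-shaped block 38 x 40 x 34 mm fixed on the stand, left or right of the tweezers. Its upright notch is 20 mm wide (y), 28 mm deep, open at the top and towards -x (root end). Origin: on the notch floor (the base plate, 16 mm above the bench), mid-width, 10 mm from the closed +x end; side walls from x -18 to +20 mm. Axes as the stand's. The parked pin stands in it on its foot.
- sensor_block: White block 38 x 40 x 34 mm with a brass can on top (44 mm overall), fixed on the stand opposite the notch block; no part in the job. Origin: on the base plate, under its middle.
- gauge_narrow: White gauge block 44 x 60 x 26 mm fixed on the stand, a green strip 8 mm wide along x on its top (42 mm above the bench). Origin: centre of its underside, 16 mm above the bench. One of the two gauges lies under the tips (stand y 0), the other waits beside it (stand y -72 mm). If this one is under the tips the gap must be 8 mm, the tips' inner faces over the strip's edges.
- gauge_wide: Like the other gauge, with an orange strip 14 mm wide: if this one lies under the tips, the gap must be 14 mm.
- tip_left (a point): Inner face of the left (+y) tweezers tip at its very end, 55 mm above the bench. Open: stand x 95 mm, y +15 mm.
- tip_right (a point): The same on the right (-y) arm. Open: stand x 95 mm, y -15 mm. Tip gap = distance between the two tip points, 30 mm when open.
- prong_left: Left (+y) tweezers arm, bright steel, 190 mm long, with its blue grip pad. Origin: on its pivot at the root clamp.
- prong_right: Right (-y) tweezers arm, likewise.
- pad_left (a point): Middle of the blue grip pad on the outside of the left arm, the place to squeeze: 40 mm long, 7 mm thick, 18 mm high (46 to 64 mm above the bench). Open at stand x 35 mm, y +21.5 mm. Moves with the arm. Nothing but the base plate (top 16 mm) lies below or beside the pads.
- pad_right (a point): The same on the right arm, open at y -21.5 mm. Outer faces are 50 mm apart at mid-pad when open. The tip gap shrinks 1.48 mm per mm that the width over the pads shrinks: 8 mm gap at about 35 mm over the pads, 14 mm gap at about 39 mm. Spring: about 0.77 N per mm of each pad's own travel, 4 to 6 N a side at the marked gaps; let go, the arms spring open.
- squeeze_left (a joint): Closing angle of the left arm about its pivot (stand x -90, y +8 mm), rad: 0 = sprung open, grows as it is squeezed, stop at 0.085. From the pivot it is 125 mm to mid-pad and 185 mm to the tip: 0.0595 on both arms gives the 8 mm gap, 0.0432 the 14 mm gap. With the pin in the bore it stops near 0.025.
- squeeze_right (a joint): The same for the right arm (pivot at stand y -8 mm).
- probe: Bystander, loose: round steel gas probe head, 40 mm diameter, 45 mm tall, beside the stand on its +y side. Origin: centre of its underside.
- jar: Bystander, loose: amber jar 44 mm diameter, 62 mm tall, beside the stand on its -y side. Origin: centre of its underside.
- tray: Bystander, loose: grey parts tray 70 x 100 x 22 mm, on the bench beyond the tips. Origin: centre of its underside.
Not all that is in view belongs to the job. Leave any black, purple or white look-alike of the pin alone.

How it is judged (in metres and radians):
On the way, in this order (a step that is already met when the one before it is completed fails the run):
1. the pin stands parked in the yellow block's notch, let go (x of pin in the frame of rest between -0.013 and 0.005 m and y of pin in the frame of rest between -0.005 and 0.005 m and z of pin in the frame of rest between -0.004 and 0.004 m and angle between pin's own z axis and vertical below 0.12 rad and linear speed of pin below 0.02 m/s and contact force between the fingers and pin below 0.05 N), for 0.3 s.
2. the tips are held at the gap marked by the gauge beneath them (((y of gauge_narrow in the frame of stand between -0.03 and 0.03 m and distance between tip_left and tip_right between 0.006 and 0.01 m) or (y of gauge_wide in the frame of stand between -0.03 and 0.03 m and distance between tip_left and tip_right between 0.012 and 0.016 m)) and value of joint each of squeeze_left, squeeze_right above 0.015 rad and contact force between the fingers and prong_left above 1 N and velocity of joint squeeze_left between -0.03 and 0.03 rad/s and contact force between the fingers and prong_right above 1 N and velocity of joint squeeze_right between -0.03 and 0.03 rad/s), for 0.8 s.
At the end, for the whole second after the job is handed in: Pin upright, let go and at rest on the notch floor; fingers squeeze both arms (over 1 N each, at least 0.015 rad closed and still); the tip gap stays within 2 mm of the strip width (8 or 14 mm) of the gauge beneath the tips (all of step 1 and all of step 2); the arm keeps its last pose, push and grip.
It fails at once if the tips are squeezed shut (gap under 2 mm) (distance between tip_left and tip_right below 0.002 m).
It fails at once if the probe head is pushed away or knocked over (distance of probe from where it was at the start of the episode above 0.03 m or angle between probe's own z axis and vertical above 0.5 rad).
It fails at once if the jar is pushed away or knocked over (distance of jar from where it was at the start of the episode above 0.03 m or angle between jar's own z axis and vertical above 0.5 rad).
It fails at once if the parts tray is pushed away or knocked over (distance of tray from where it was at the start of the episode above 0.03 m or angle between tray's own z axis and vertical above 0.5 rad).
It also fails if it takes over 51 s, if anything falls off the work surface, if the arm or the gripper's body presses on something with over 40 N, if the wrist force passes 120 N, or if a joint passes its speed limit or range.

## Robot

A 7-joint arm with a two-finger parallel gripper is mounted at the origin on the work surface. World frame = base frame: x ahead of the robot, y to its left, z up, the work surface at z = 0. Lengths are in mm, angles in rad, forces in N, time in s.
With the tool pointing down it reaches from about 400 to 900 mm from the base axis. Payload 5.5 kg.
Tool frame: the origin (TCP) lies at the very end of the fingers, on their centre line; the grasp point (between the pads) lies 19 mm behind it; z points along the fingers, x is the direction in which the jaws open and shut, and the axes are right-handed (so a half turn about z gives the same grasp; the last joint's range is limited). The gripper opens to 92 mm and grips with 3 to 60 N. Pads are 19 mm wide; open, the fingers measure 130 mm over their backs; the gripper's body (75 mm by 190 mm) begins 47 mm behind the grasp point.
Start: joints at [1.455, 0.501, -0.427, 1.55, 0.221, 1.138, -0.21], TCP at [240.406, -603.908, 226.729] pointing down, gripper open.
Joint ranges: [-2.88, 2.88], [-0.31, 2.03], [-1.54, 1.56], [0.2, 2.42], [-1.41, 4.55], [0.19, 2.02], [-2.57, 2.57]. Speed limits (rad/s): [2.57, 2.57, 3.14, 3.14, 3.14, 3.14, 3.14].

## Interface

Orientations are given as a unit quaternion [x, y, z, w].
In Python, from rig import env gives the robot as it stands. The module is installed in compiled form; this text tells all that it offers.
- The arm moves only by the tool arm_command, never from a script. Its arguments are lists of equal length, an entry for each row: "xyz": the shift along the tool's x, y, z normalised to -1 to 1, where 1 is 600 mm, a list of three; "rotation": the turn, a rotation vector about the tool's x, y, z normalised to -1 to 1, where 1 is pi/2 rad, a list of three; "claw": the gripper's target within -1 to 1 (fully open at 1, half-way at 0, shut at -1). In form: {"xyz": [[dx, dy, dz], ...], "rotation": [[ax, ay, az], ...], "claw": [claw, ...]}. A call has exactly 8 rows; each row shifts and turns the pose as measured when the row begins, along the tool's axes as they then stand; what a row does not reach is not made up. A row lasts 1/10 s, in which the tool goes at most 50 mm and 8.59 degrees, less where a joint would pass 70% of its speed; a pose out of reach is approached as far as the arm can. A call with a number of a shift or a turn outside -1 to 1 is refused whole. A call with a gripper value outside its range is refused whole. The fingers move at their own pace and stop on an object; "newtons" is the grip in N (left out, the last holds). Time passes only in rows, so rows that do not move let the fingers close, or fill a call up. It gives the time, the measured TCP pose, the force and the opening at its end, in the units of the state.
- env.state(): the state, without advancing time (a new reading comes with each control period).
- env.snapshot(name): name is "scene" or "side" or "wrist"; returns a dict with "pixels" (480x640x3 uint8, red, green, blue), "fx", "fy", "cx", "cy" (pixels), "distortion" ([k1, k2, p1, p2, k3] as OpenCV has them; the pictures are not rectified), "rvec" (rotation vector, rad) and "tvec" (3), from world to camera coordinates, as OpenCV has them. Camera axes: x right, y down, z forward; pixel columns grow to the right and rows downward; lengths in mm; the calibration is good to about 2 mm. A picture is of the moment at which its call begins. There is no depth.
- env.job_done(): hands the job in, once; it reports no verdict.
The state is a dict: "t": time; "q": joint angles; "dq": joint speeds; "joint_efforts": joint torques, N m; "ee_pos": TCP position; "tool_rot": TCP orientation; "wrist_force": force on the tool from outside, world axes, zero at the start; "torque": the same for the moment, N m; "grip_width": finger opening in mm.
Only numpy, scipy, OpenCV 4.12 (cv2) and the standard library are available. Lean on these libraries where they do the work, as an engineer would, in place of code of your own. Each camera call takes 0.05 s, during which the arm holds its last target. There are 200 camera calls.

## Working session

There is one attempt and no reset: what is moved stays moved. The work goes in short steps, Python scripts to look and compute and a tool call to move; the robot and the scene stay as the last step left them, time stands still between calls to the robot, and variables do not carry over. Pictures are saved under pics/ and viewed, about 8 in all and at most 12, crops included, and the job is handed in when it is done.

Besides the shell and the picture viewer there is one more tool, called as name(argument=value, ...) on one line, values as JSON. arm_command: Moves the arm, as the interface text tells. Scaled input: -1 to 1 covers 600 mm each way for a shift and pi/2 rad each way for a turn. Its arguments: {"type":"object","properties":{"xyz":{"type":"array","items":{"type":"array","items":{"type":"number"}}},"rotation":{"type":"array","items":{"type":"array","items":{"type":"number"}}},"claw":{"type":"array","items":{"type":"number"}},"newtons":{"type":"number"}},"required":["xyz","rotation","claw"]}

```bash
mkdir -p pics
cat > h.py <<'E'
import numpy as np, cv2
from scipy.spatial.transform import Rotation as R
from rig import env
def snap(n):
    s=env.snapshot(n); s['K']=np.array([[s['fx'],0,s['cx']],[0,s['fy'],s['cy']],[0,0,1.]]); s['D']=np.array(s['distortion'],float)
    s['R']=cv2.Rodrigues(np.array(s['rvec'],float))[0]; s['t']=np.array(s['tvec'],float).ravel(); return s
def save(s,f,crop=None,k=1):
    im=s['pixels'][:,:,::-1]
    if crop: im=im[crop[1]:crop[3],crop[0]:crop[2]]
    cv2.imwrite('pics/'+f,cv2.resize(im,None,fx=k,fy=k,interpolation=cv2.INTER_CUBIC))
def ray(s,uv):
    p=cv2.undistortPoints(np.array([[uv]],float),s['K'],s['D'])[0,0]
    return -s['R'].T@s['t'], s['R'].T@np.array([p[0],p[1],1.])
def onz(s,uv,z):
    o,d=ray(s,uv); return o+d*(z-o[2])/d[2]
def proj(s,P):
    return cv2.projectPoints(np.atleast_2d(np.array(P,float)),np.array(s['rvec'],float),s['t'],s['K'],s['D'])[0][:,0]
def st():
    s=env.state(); print({k:np.round(s[k],3).tolist() for k in ('t','ee_pos','tool_rot','wrist_force','grip_width','q')}); return s
E
python3 - <<'E'
from h import *
a=snap('scene');b=snap('side')
for n,s in (('scene',a),('side',b)): save(s,n+'0.png'); np.savez('/tmp/'+n,**{k:v for k,v in s.items()}); print(n,-s['R'].T@s['t'])
st()
E
```

```text
scene [1031.78613757   93.52777932  798.35521972]
side [ 510.10935299 -828.00392963  755.63995592]
{'t': 0.1, 'ee_pos': [240.098, -603.359, 225.765], 'tool_rot': [0.828, -0.561, -0.001, -0.001], 'wrist_force': [0.114, -0.688, -0.451], 'grip_width': 92.056, 'q': [1.455, 0.502, -0.427, 1.551, 0.221, 1.138, -0.21]}
```

View pics/scene0.png

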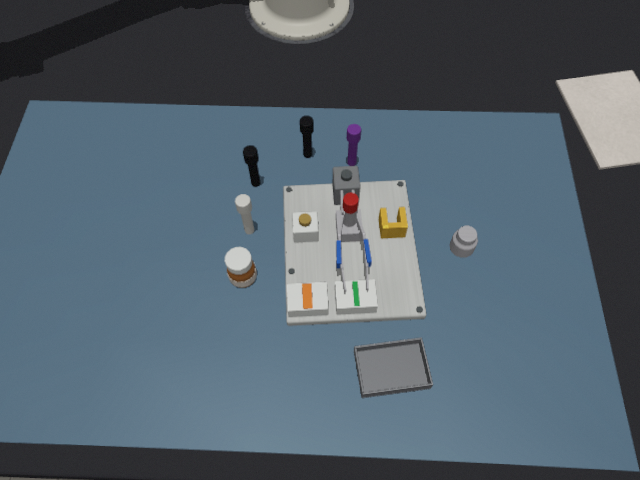

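View pics/side0.png

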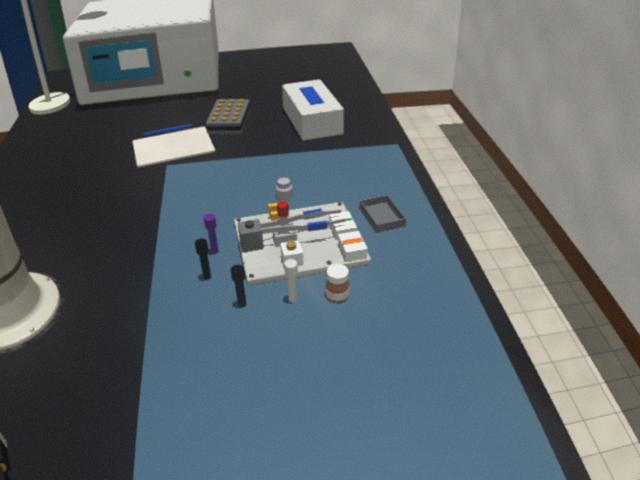

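Red-headed pin is at scene (350,203). Look-alikes are black (307,138) and (253,165), purple (353,145) and white (245,212), so I choose the red one between the arms. The yellow rest is at (393,222). The green strip (356,294) lies under the tips, orange (307,296) beside it, so the target gap is 8 mm.

```bash
cat >> h.py <<'E'
HS={'red':[(0,150,60),(8,255,255)],'yellow':[(20,130,80),(34,255,255)],'green':[(50,120,60),(80,255,255)],'blue':[(110,180,80),(130,255,255)],'orange':[(8,180,150),(16,255,255)]}
def blobs(s,c,mn=15):
    m=cv2.inRange(cv2.cvtColor(s['pixels'],cv2.COLOR_RGB2HSV),*[np.array(x) for x in HS[c]])
    n,l,stt,ce=cv2.connectedComponentsWithStats(m)
    return [(stt[i].tolist(),ce[i].round(1).tolist()) for i in range(1,n) if stt[i][4]>=mn]
E
python3 - <<'E'
from h import *
a=dict(np.load('/tmp/scene.npz',allow_pickle=True));b=dict(np.load('/tmp/side.npz',allow_pickle=True))
for s in (a,):
  for c in HS:
    for B in blobs(s,c): print(c,B, onz(s,B[1],{'red':98,'yellow':42,'green':42,'blue':58,'orange':42}[c]).round(1))
cs=[(283,186),(407,181),(424,317),(288,321)]
P=np.array([onz(a,c,16) for c in cs]);print(P.round(1),P.mean(0).round(1))
for i in range(4): d=P[(i+1)%4]-P[i];print(np.linalg.norm(d).round(1),np.degrees(np.arctan2(d[1],d[0])).round(1))
save(a,'crop.png',(270,110,440,330),2.7)
print(blobs(b,'red'))
E
```

```text
red ([343, 193, 15, 21, 259], [350.1, 202.6]) [566.9 115.7  98. ]
yellow ([379, 207, 29, 31, 612], [392.6, 224.3]) [568.4 184.9  42. ]
yellow ([299, 214, 11, 12, 107], [304.2, 219.6]) [564.7  45.   42. ]
green ([353, 282, 6, 24, 104], [355.4, 293.7]) [690.2 127.5  42. ]
orange ([303, 284, 9, 24, 182], [306.6, 295.9]) [696.5  55.7  42. ]
[[482.8   3.6  16. ]
 [465.1 214.5  16. ]
 [712.3 230.8  16. ]
 [726.7  28.9  16. ]] [596.7 119.5  16. ]
211.6 94.8
247.8 3.8
202.4 -85.9
245.2 -174.1
[([277, 201, 11, 14, 91], [281.9, 206.9])]
```

View pics/crop.png

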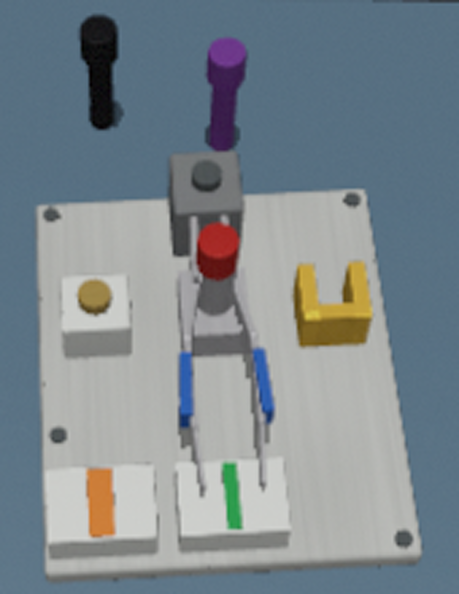

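Crop confirms: red pin at crop (218,250) stands between the arms. Stand centre is about (597,120) with yaw about 5° (plate corners, orange–green line and red head agree). Setting out.

arm_command(xyz=[[-0.056, -0.058, -0.015], [-0.056, -0.058, -0.015], [-0.056, -0.058, -0.015], [-0.056, -0.058, -0.015], [-0.056, -0.058, -0.015], [-0.056, -0.058, -0.015], [-0.056, -0.058, -0.015], [-0.056, -0.058, -0.015]], rotation=[[0, 0, 0], [0, 0, 0], [0, 0, 0], [0, 0, 0], [0, 0, 0], [0, 0, 0], [0, 0, 0], [0, 0, 0]], claw=[1, 1, 1, 1, 1, 1, 1, 1])

```text
t: 0.9
ee_pos: [396.8, -248.5, 293.5]
tool_rot: [0.823, -0.568, -0.005, -0.001]
wrist_force: [1.4, -0.4, 0.2]
grip_width: 91.9
```

```bash
cat >> h.py <<'E'
def to(P,yaw=None,s=None):
    "tool-frame shift (normalised, total) to world P; optional turn to tool-x heading yaw deg"
    s=s or st(); q=R.from_quat(s['tool_rot']); d=np.array(P,float)-s['ee_pos']; v=q.inv().apply(d)
    hx=q.apply([1,0,0]);h=np.degrees(np.arctan2(hx[1],hx[0]))
    print('delta',d.round(1),'norm',(v/600).round(4),'len',np.linalg.norm(d).round(1),'heading',h.round(2))
    if yaw is not None:
        rv=(q.inv()*R.from_euler('z',yaw,degrees=True)*R.from_quat([1,0,0,0])).as_rotvec(); print('rot norm',(rv/(np.pi/2)).round(4))
E
python3 -c "
from h import *
to([567,117,280],-85)"
```

```text
{'t': 0.9, 'ee_pos': [396.837, -248.513, 293.48], 'tool_rot': [0.823, -0.568, -0.005, -0.001], 'wrist_force': [1.44, -0.406, 0.224], 'grip_width': 91.851, 'q': [1.116, 0.121, -0.657, 1.893, 0.077, 1.164, -0.777]}
delta [170.2 365.5 -13.5] norm [-0.4687 -0.4814  0.0248] len 403.4 heading -69.22
rot norm [0.0036 0.0055 0.1753]
```

arm_command(xyz=[[-0.058, -0.06, 0.003], [-0.058, -0.06, 0.003], [-0.058, -0.06, 0.003], [-0.058, -0.06, 0.003], [-0.058, -0.06, 0.003], [-0.058, -0.06, 0.003], [-0.058, -0.06, 0.003], [-0.058, -0.06, 0.003]], rotation=[[0, 0, 0], [0, 0, 0], [0, 0, 0], [0, 0, 0], [0, 0, 0], [0, 0, 0], [0, 0, 0], [0, 0, 0]], claw=[1, 1, 1, 1, 1, 1, 1, 1])

```text
t: 1.7
ee_pos: [565.3, 113.6, 280.5]
tool_rot: [0.822, -0.57, -0.002, 0.001]
wrist_force: [0.5, -0.5, -0.2]
grip_width: 92.0
```

```bash
python3 -c "
from h import *
to([567,117,280],-85)"
```

```text
{'t': 1.7, 'ee_pos': [565.269, 113.623, 280.477], 'tool_rot': [0.822, -0.57, -0.002, 0.001], 'wrist_force': [0.51, -0.539, -0.174], 'grip_width': 91.978, 'q': [0.41, 0.409, -0.853, 1.664, 0.322, 1.222, -1.728]}
delta [ 1.7  3.4 -0.5] norm [-0.0043 -0.0047  0.0008] len 3.8 heading -69.51
rot norm [0.0031 0.0007 0.1721]
```

arm_command(xyz=[[-0.004, -0.005, 0], [0, 0, 0], [0, 0, 0], [0, 0, 0], [0, 0, 0], [0, 0, 0], [0, 0, 0], [0, 0, 0]], rotation=[[0, 0, 0.058], [0.002, 0, 0.058], [0, 0, 0.056], [0, 0, 0], [0, 0, 0], [0, 0, 0], [0, 0, 0], [0, 0, 0]], claw=[1, 1, 1, 1, 1, 1, 1, 1])

```text
t: 2.5
ee_pos: [565.8, 128.4, 277.0]
tool_rot: [0.741, -0.671, -0.006, -0.0]
wrist_force: [-0.0, -0.0, -0.2]
grip_width: 91.6
```

Run:
```python
from h import *
to([567,117,280],-85)
w=snap('wrist');save(w,'w1.png');print('cam',(-w['R'].T@w['t']).round(1))
np.savez('/tmp/w1',**w)
Z={'red':107,'yellow':50,'green':42,'blue':64,'orange':42}
for c in HS:
  for B in blobs(w,c,60): print(c,B,onz(w,B[1],Z[c]).round(1))
print(proj(w,[[567,117,107],[632,123,64]]))
```

```text
{'t': 2.5, 'ee_pos': [565.767, 128.438, 276.952], 'tool_rot': [0.741, -0.671, -0.006, -0.0], 'wrist_force': [-0.023, -0.04, -0.16], 'grip_width': 91.598, 'q': [0.35, 0.405, -0.8, 1.66, 0.296, 1.211, -1.988]}
delta [  1.2 -11.4   3. ] norm [ 0.0191 -0.0001 -0.0052] len 11.9 heading -84.34
rot norm [0.0048 0.0052 0.0073]
cam [649.  135.1 434.2]
red ([328, 212, 26, 14, 102], [339.6, 219.9]) [559.  114.2 107. ]
yellow ([247, 174, 44, 42, 1208], [268.1, 191.8]) [564.7 183.4  50. ]
yellow ([94, 330, 37, 68, 1153], [108.0, 364.1]) [347.1 354.7  50. ]
yellow ([520, 333, 31, 65, 754], [538.5, 372.6]) [ 386.6 -134.8   50. ]
yellow ([304, 413, 336, 19, 4522], [488.4, 423.9]) [309.3 -94.7  50. ]
green ([337, 38, 8, 47, 360], [340.4, 60.5]) [690.  125.9  42. ]
[[337.3581907  210.4914282 ]
 [337.28602645 128.00416234]]
```

View pics/w1.png

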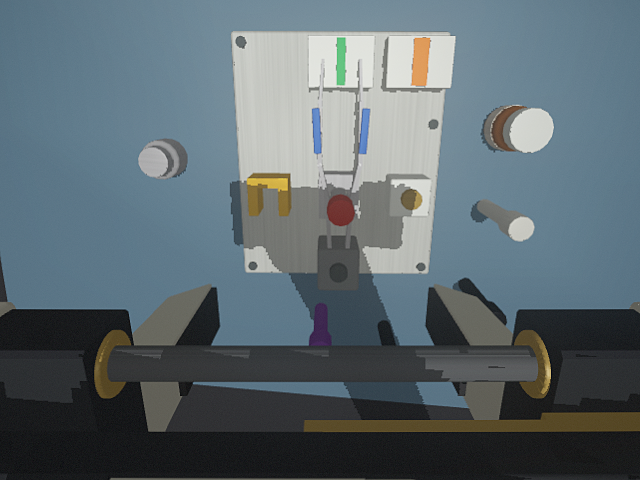

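The wrist view shows the red head at about (341,210), the notch open toward the root between its walls at about (260–279, 190–215), the pads at (317,130) and (364,130), and the green strip at (340,60).

Run:
```python
from h import *
w=dict(np.load('/tmp/w1.npz',allow_pickle=True))
hsv=cv2.cvtColor(w['pixels'],cv2.COLOR_RGB2HSV)
m=cv2.inRange(hsv,(18,120,50),(36,255,255))
for r in range(172,220,3): print(r,''.join('#' if v else '.' for v in m[r,240:300]))
for c,b in (('red',((0,120,30),(10,255,255))),('red2',((170,120,30),(180,255,255))),('blue',((105,120,80),(125,255,255)))):
  mm=cv2.inRange(hsv,*map(np.array,b));mm[300:]=0;n,l,s,ce=cv2.connectedComponentsWithStats(mm)
  for i in range(1,n):
    if s[i][4]>40: print(c,s[i],ce[i],onz(w,ce[i],107 if c[0]=='r' else 58).round(1))
P=[('TL',(247.5,174)),('TR',(291,174))]
print(onz(w,(341,210),107).round(1), onz(w,(340.4,62),42).round(1), onz(w,(421,62),42).round(1))
for n,p in (('plate',(233,31)),('p',(455,35)),('p',(246,272)),('p',(430,272))): print(n,onz(w,p,16).round(1))
```

```text
172 ............................................................
175 ...........#######################################..........
178 ........##########################################..........
181 .......#########################################.#..........
184 .......#########################################.#..........
187 ........##########################################..........
190 ........##############................############..........
193 ........##############................#############.........
196 ........##############.................###########..........
199 ........###############................############.........
202 ........###############................############.........
205 .........##############................############.........
208 .........#############.................############.........
211 .........############..................##########...........
214 .........##########....................#########............
217 ............................................................
red [327 195  28  31 650] [340.09230769 210.30769231] [567.4 114.7 107. ]
blue [312 108   9  46 301] [316.2192691  130.41528239] [627.7 141.7  58. ]
blue [359 109  11  45 299] [363.85618729 130.5451505 ] [631.9  98.4  58. ]
[567.7 114.  107. ] [688.8 125.8  42. ] [695.9  53.2  42. ]
plate [708.6 229.5  16. ]
p [725.5  19.8  16. ]
p [462.1 207.6  16. ]
p [ 4.832e+02 -4.000e-01  1.600e+01]
```

Run:
```python
from h import *
w=dict(np.load('/tmp/w1.npz',allow_pickle=True))
e=np.array([np.cos(np.radians(5.1)),np.sin(np.radians(5.1)),0]);n=np.array([-e[1],e[0],0])
p=[onz(w,q,50) for q in ((260,189),(278.5,189),(259.5,214),(279,214),(248,195),(291,195))]
for a in p: print(a.round(1), (a-[595.5,117,0])@e, (a-[595.5,117,0])@n)
pin=onz(w,(340.5,210.3),107);print('pin stand',(pin-[595.5,117,0])@e,(pin-[595.5,117,0])@n)
s=st();to([567.5,115,200],-84.9,s)
```

```text
[566.7 191.4  50. ] -22.06979204932282 76.69632569254559
[568.5 173.4  50. ] -21.889297211018263 58.59039557170049
[541.4 190.7  50. ] -47.325610177519906 78.20127714366761
[543.3 171.3  50. ] -47.11807227047591 58.73314303188683
[559.6 202.9  50. ] -28.15800429881504 88.74474237248943
[563.8 160.8  50. ] -27.729529117231404 46.46088124477237
pin stand -28.19210279875298 -0.11725022664307622
{'t': 2.55, 'ee_pos': [565.777, 128.36, 276.94], 'tool_rot': [0.741, -0.671, -0.006, -0.0], 'wrist_force': [-0.569, -0.08, -0.457], 'grip_width': 91.821, 'q': [0.35, 0.405, -0.8, 1.66, 0.296, 1.211, -1.988]}
delta [  1.7 -13.4 -76.9] norm [ 0.0235 -0.0016  0.128 ] len 78.1 heading -84.35
rot norm [0.0047 0.0052 0.0061]
```

arm_command(xyz=[[0.0235, -0.001, 0.03], [0, 0, 0.045], [0, 0, 0.045], [0, 0, 0.045], [0, 0, 0.045], [0, 0, 0.045], [0, 0, 0.03], [0, 0, 0.01]], rotation=[[0.005, 0.005, 0.006], [0, 0, 0], [0, 0, 0], [0, 0, 0], [0, 0, 0], [0, 0, 0], [0, 0, 0], [0, 0, 0]], claw=[1, 1, 1, 1, 1, 1, 1, 1])

```text
t: 3.35
ee_pos: [572.0, 112.3, 96.8]
tool_rot: [0.737, -0.676, 0.003, -0.003]
wrist_force: [-1.4, -1.1, -0.5]
grip_width: 92.0
```

Run:
```python
from h import *
to([567.5,114.5,76],-84.9)
w=snap('wrist');np.savez('/tmp/w2',**w)
hsv=cv2.cvtColor(w['pixels'],cv2.COLOR_RGB2HSV)
mm=cv2.inRange(hsv,(0,120,30),(10,255,255));n,l,s,ce=cv2.connectedComponentsWithStats(mm)
for i in range(1,n):
    if s[i][4]>200: print(s[i],ce[i],onz(w,ce[i],107).round(1),onz(w,ce[i],98).round(1))
```

```text
{'t': 3.35, 'ee_pos': [571.961, 112.323, 96.788], 'tool_rot': [0.737, -0.676, 0.003, -0.003], 'wrist_force': [-1.418, -1.137, -0.531], 'grip_width': 92.03, 'q': [0.274, 0.602, -0.679, 1.827, 0.484, 0.876, -2.118]}
delta [ -4.5   2.2 -20.8] norm [-0.0043  0.0074  0.0346] len 21.4 heading -84.99
rot norm [-0.0055 -0.0002 -0.001 ]
[ 289  284   56   62 2800] [316.9125     317.32571429] [571.9 114.4 107. ] [567.  114.1  98. ]
```

arm_command(xyz=[[-0.004, 0.006, 0.01], [0, 0, 0.012], [0, 0, 0.01], [0, 0, 0.0], [0, 0, 0], [0, 0, 0], [0, 0, 0], [0, 0, 0]], rotation=[[-0.005, 0, -0.001], [0, 0, 0], [0, 0, 0], [0, 0, 0], [0, 0, 0], [0, 0, 0], [0, 0, 0], [0, 0, 0]], claw=[1, 1, 1, 1, 1, 1, 1, 1], newtons=12)

```text
t: 4.2
ee_pos: [571.0, 115.3, 80.1]
tool_rot: [0.738, -0.675, 0.002, -0.002]
wrist_force: [-0.3, -0.2, -0.1]
grip_width: 91.9
```

Run:
```python
from h import *
to([568,114.5,76],-84.9)
```

```text
{'t': 4.2, 'ee_pos': [571.031, 115.274, 80.104], 'tool_rot': [0.738, -0.675, 0.002, -0.002], 'wrist_force': [-0.273, -0.239, -0.073], 'grip_width': 91.934, 'q': [0.258, 0.625, -0.665, 1.834, 0.503, 0.85, -2.137]}
delta [-3.  -0.8 -4.1] norm [0.0008 0.0052 0.0068] len 5.2 heading -84.92
rot norm [-0.0042  0.     -0.0002]
```

arm_command(xyz=[[0.001, 0.005, 0.007], [0, 0.002, 0.003], [0, 0, 0], [0, 0, 0.0], [0, 0, 0], [0, 0, 0], [0, 0, 0], [0, 0, 0]], rotation=[[-0.004, 0, 0], [-0.002, 0, 0], [0, 0, 0], [0, 0, 0], [0, 0, 0], [0, 0, 0], [0, 0, 0], [0, 0, 0]], claw=[1, 1, 0, -0.3, -0.5, -1, -1, -1], newtons=15)

```text
t: 5.0
ee_pos: [566.7, 114.2, 73.7]
tool_rot: [0.738, -0.675, -0.001, 0.001]
wrist_force: [0.4, -0.4, 0.4]
grip_width: 48.4
```

Run:
```python
from h import *
to([568,114.5,76],-84.9)
```

```text
{'t': 5.0, 'ee_pos': [566.661, 114.185, 73.711], 'tool_rot': [0.738, -0.675, -0.001, 0.001], 'wrist_force': [0.424, -0.367, 0.439], 'grip_width': 48.358, 'q': [0.257, 0.633, -0.662, 1.839, 0.505, 0.848, -2.138]}
delta [1.3 0.3 2.3] norm [-0.0003 -0.0023 -0.0038] len 2.7 heading -84.92
rot norm [ 0.0021  0.     -0.0002]
```

arm_command(xyz=[[0, 0, -0.002], [0, 0, 0], [0, 0, 0], [0, 0, 0.0], [0, 0, 0], [0, 0, 0], [0, 0, 0], [0, 0, 0]], rotation=[[0, 0, 0], [0, 0, 0], [0, 0, 0], [0, 0, 0], [0, 0, 0], [0, 0, 0], [0, 0, 0], [0, 0, 0]], claw=[-1, -1, -1, -1, -1, -1, -1, -1], newtons=20)

```text
t: 5.8
ee_pos: [566.8, 114.2, 75.1]
tool_rot: [0.738, -0.675, -0.001, 0.001]
wrist_force: [-0.5, -0.2, -0.4]
grip_width: 23.2
```

Run:
```python
from h import *
to([568,114.5,134],-84.9)
```

```text
{'t': 5.8, 'ee_pos': [566.794, 114.203, 75.14], 'tool_rot': [0.738, -0.675, -0.001, 0.001], 'wrist_force': [-0.545, -0.203, -0.37], 'grip_width': 23.233, 'q': [0.258, 0.631, -0.663, 1.838, 0.504, 0.85, -2.137]}
delta [ 1.2  0.3 58.9] norm [-0.0003 -0.0017 -0.0981] len 58.9 heading -84.92
rot norm [ 0.002   0.     -0.0002]
```

arm_command(xyz=[[0, 0, -0.01], [0, 0, -0.015], [0, 0, -0.018], [0, 0, -0.018], [0, 0, -0.018], [0, 0, -0.018], [0, 0, -0.01], [0, 0, 0]], rotation=[[0, 0, 0], [0, 0, 0], [0, 0, 0], [0, 0, 0], [0, 0, 0], [0, 0, 0], [0, 0, 0], [0, 0, 0]], claw=[-1, -1, -1, -1, -1, -1, -1, -1], newtons=20)

```text
t: 6.6
ee_pos: [567.4, 114.4, 146.4]
tool_rot: [0.738, -0.675, -0.0, 0.001]
wrist_force: [0.3, -0.4, -0.8]
grip_width: 23.9
```

Run:
```python
from h import *
s=st()
e=np.array([np.cos(np.radians(5.1)),np.sin(np.radians(5.1)),0]);n=np.array([-e[1],e[0],0])
to(np.array([566.8,114.2,0])-4*e+67.8*n+[0,0,139],-84.9,s)
w=snap('wrist');save(w,'w3.png',(140,140,500,460),1.5);np.savez('/tmp/w3',**w)
```

```text
{'t': 6.6, 'ee_pos': [567.45, 114.407, 146.385], 'tool_rot': [0.738, -0.675, -0.0, 0.001], 'wrist_force': [0.34, -0.384, -0.804], 'grip_width': 23.864, 'q': [0.305, 0.538, -0.724, 1.797, 0.424, 0.97, -2.076]}
delta [-10.7  67.   -7.4] norm [-0.1128  0.0078  0.0123] len 68.2 heading -84.9
rot norm [ 0.0008 -0.0001 -0.0001]
```

View pics/w3.png

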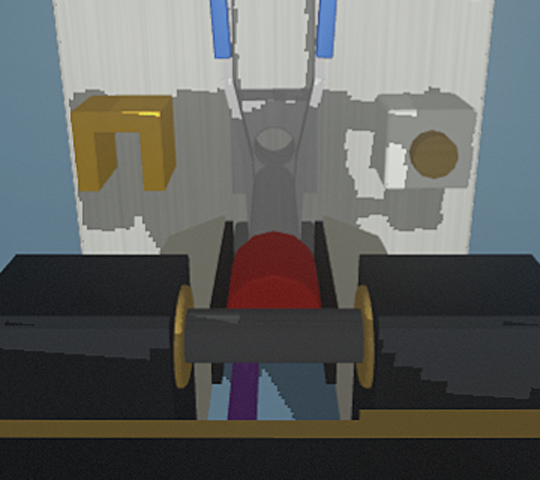

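Pin is drawn out, upright in the jaws. The notch is at crop (113–145, 133–190) and the bore mouth at (275,147).

Run:
```python
from h import *
w=dict(np.load('/tmp/w3.npz',allow_pickle=True))
hsv=cv2.cvtColor(w['pixels'],cv2.COLOR_RGB2HSV)
m=cv2.inRange(hsv,(18,120,40),(36,255,255))
for r in range(200,272,4): print(r,''.join('#' if v else '.' for v in m[r,180:262]))
e=np.array([np.cos(np.radians(5.1)),np.sin(np.radians(5.1)),0]);n=np.array([-e[1],e[0],0])
f=lambda p,z:(lambda a:(a.round(1),((a-[595.5,117,0])@e).round(1),((a-[595.5,117,0])@n).round(1)))(onz(w,p,z))
print('bore',f((322.5,238),42),'bore top edge',f((322.5,225),42)); 
for p in ((215,229),(236,229),(206,266),(187.5,227),(256,227)): print(p,f(p,50))
```

```text
200 ..................................................................................
204 .....................#####################################################........
208 ................###########################################################.......
212 ..........#################################################################.......
216 .......####################################################################.......
220 .......####################################################################.......
224 ........###################################################################.......
228 .........############################................#######################......
232 .........###########################..................######################......
236 .........############################.................######################......
240 ..........###########################.................#######################.....
244 ..........###########################.................#######################.....
248 ...........###########################..............
[... 317 characters left out ...]
#######............................###############...........
268 ..................................................................................
bore (array([565.4, 113.9,  42. ]), np.float64(-30.3), np.float64(-0.4)) bore top edge (array([574.7, 114.7,  42. ]), np.float64(-20.9), np.float64(-0.4))
(215, 229) (array([567.9, 186. ,  50. ]), np.float64(-21.3), np.float64(71.2))
(236, 229) (array([569.2, 172.1,  50. ]), np.float64(-21.3), np.float64(57.2))
(206, 266) (array([540.8, 192. ,  50. ]), np.float64(-47.8), np.float64(79.6))
(187.5, 227) (array([567.7, 204.2,  50. ]), np.float64(-19.9), np.float64(89.4))
(256, 227) (array([571.7, 158.8,  50. ]), np.float64(-20.0), np.float64(43.8))
```

arm_command(xyz=[[-0.02, 0.001, 0], [-0.028, 0.002, 0], [-0.028, 0.002, 0], [-0.022, 0.002, 0], [-0.012, 0, 0.0], [0, 0, 0], [0, 0, 0], [0, 0, 0]], rotation=[[0, 0, 0], [0, 0, 0], [0, 0, 0], [0, 0, 0], [0, 0, 0], [0, 0, 0], [0, 0, 0], [0, 0, 0]], claw=[-1, -1, -1, -1, -1, -1, -1, -1])

```text
t: 7.45
ee_pos: [554.0, 184.1, 142.6]
tool_rot: [0.738, -0.675, -0.002, 0.003]
wrist_force: [-0.2, -0.5, -1.2]
grip_width: 23.1
```

```bash
cat > t.py <<'E'
from h import *
import sys
e=np.array([np.cos(np.radians(5.1)),np.sin(np.radians(5.1)),0]);n=np.array([-e[1],e[0],0])
to(np.array([566.8,114.2,0])-3.5*e+68.4*n+[0,0,float(sys.argv[1])],-84.9)
E
python3 t.py 114
python3 -c "
from h import *
s=snap('scene');w=snap('side');save(s,'s4.png',(320,130,460,260),3);save(w,'d4.png',(220,150,400,290),4)
a=s['pixels'][130:260,320:460];b=w['pixels'][150:280,220:360]
cv2.imwrite('pics/sd4.png',cv2.resize(np.hstack([a,b])[:,:,::-1],None,fx=2.8,fy=2.8,interpolation=cv2.INTER_CUBIC))"
```

```text
{'t': 7.45, 'ee_pos': [554.003, 184.057, 142.6], 'tool_rot': [0.738, -0.675, -0.002, 0.003], 'wrist_force': [-0.182, -0.481, -1.177], 'grip_width': 23.102, 'q': [0.181, 0.557, -0.726, 1.781, 0.434, 0.978, -2.202]}
delta [  3.2  -2.  -28.6] norm [ 0.0038 -0.0054  0.0476] len 28.9 heading -84.88
rot norm [ 0.0049 -0.0002  0.0002]
```

View pics/sd4.png

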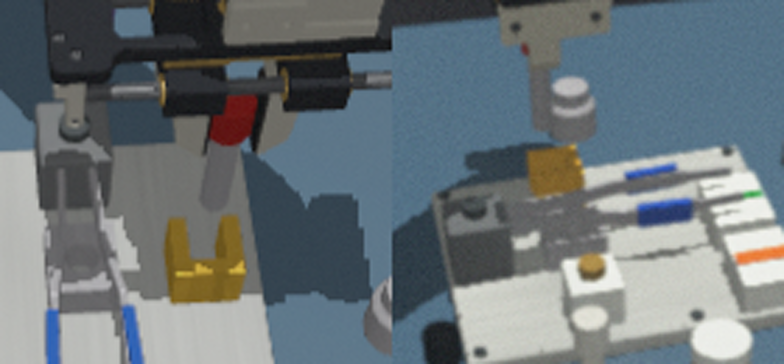

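The pin is held upright, foot hovering just root-side of the notch (left panel foot (215,205), notch (205,250)); I correct by 3 mm and go down.

arm_command(xyz=[[0.004, -0.005, 0.008], [0, 0, 0.012], [0, 0, 0.012], [0, 0, 0.008], [0, 0, 0], [0, 0, 0], [0, 0, 0], [0, 0, 0]], rotation=[[0.005, 0, 0], [0, 0, 0], [0, 0, 0], [0, 0, 0], [0, 0, 0], [0, 0, 0], [0, 0, 0], [0, 0, 0]], claw=[-1, -1, -1, -1, -1, -1, -1, -1])

```text
t: 8.35
ee_pos: [557.9, 179.0, 115.7]
tool_rot: [0.737, -0.676, 0.001, 0.001]
wrist_force: [0.6, -0.4, -1.0]
grip_width: 23.9
```

```bash
python3 t.py 75
```

```text
{'t': 8.35, 'ee_pos': [557.917, 178.989, 115.729], 'tool_rot': [0.737, -0.676, 0.001, 0.001], 'wrist_force': [0.59, -0.38, -1.0], 'grip_width': 23.869, 'q': [0.171, 0.589, -0.702, 1.8, 0.467, 0.926, -2.221]}
delta [ -0.7   3.  -40.7] norm [-0.0052  0.0007  0.0679] len 40.8 heading -85.11
rot norm [ 0.     -0.0009 -0.0023]
```

arm_command(xyz=[[-0.004, 0, 0], [-0.001, 0, 0], [0, 0, 0], [0, 0, 0], [0, 0, 0], [0, 0, 0], [0, 0, 0], [0, 0, 0]], rotation=[[0, 0, -0.002], [0, 0, 0], [0, 0, 0], [0, 0, 0], [0, 0, 0], [0, 0, 0], [0, 0, 0], [0, 0, 0]], claw=[-1, -1, -1, -1, -1, -1, -1, -1])

```text
t: 9.15
ee_pos: [558.1, 182.7, 116.6]
tool_rot: [0.738, -0.675, 0.001, -0.0]
wrist_force: [0.9, 0.4, -2.2]
grip_width: 23.5
```

```bash
python3 t.py 75; python3 -c "
from h import *
w=snap('wrist');save(w,'w5.png',(140,140,500,460),1.5)
s=snap('scene');save(s,'s5.png',(320,130,460,260),4)
a=cv2.resize(w['pixels'][160:420,190:450],(520,520));b=cv2.resize(s['pixels'][150:250,350:420],(280,520)[:2] and (364,520),interpolation=cv2.INTER_CUBIC)
cv2.imwrite('pics/ws5.png',cv2.resize(np.hstack([a,b])[:,:,::-1],(800,470)))"
```

```text
{'t': 9.15, 'ee_pos': [558.141, 182.666, 116.591], 'tool_rot': [0.738, -0.675, 0.001, -0.0], 'wrist_force': [0.901, 0.388, -2.178], 'grip_width': 23.514, 'q': [0.166, 0.589, -0.703, 1.798, 0.468, 0.927, -2.224]}
delta [ -0.9  -0.6 -41.6] norm [0.0009 0.0017 0.0693] len 41.6 heading -84.9
rot norm [-0.001  -0.0008  0.    ]
```

View pics/ws5.png

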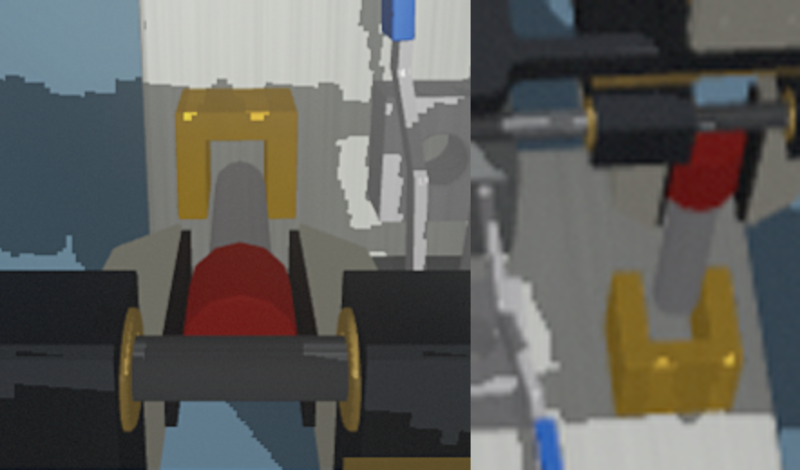

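Wrist (left panel): foot at x≈239 is centred between the notch walls (209–266) and clear of the closed end. Lowering.

arm_command(xyz=[[0.0005, 0.001, 0.01], [0, 0, 0.012], [0, 0, 0.012], [0, 0, 0.012], [0, 0, 0.008], [0, 0, 0.004], [0, 0, 0], [0, 0, 0]], rotation=[[0, 0, 0], [0, 0, 0], [0, 0, 0], [0, 0, 0], [0, 0, 0], [0, 0, 0], [0, 0, 0], [0, 0, 0]], claw=[-1, -1, -1, -1, -1, -1, -1, -1])

```text
t: 10.05
ee_pos: [556.8, 182.0, 77.4]
tool_rot: [0.738, -0.675, 0.0, 0.001]
wrist_force: [0.5, 0.6, -0.6]
grip_width: 23.4
```

```bash
python3 t.py 75
```

```text
{'t': 10.05, 'ee_pos': [556.761, 181.98, 77.419], 'tool_rot': [0.738, -0.675, 0.0, 0.001], 'wrist_force': [0.517, 0.632, -0.574], 'grip_width': 23.399, 'q': [0.141, 0.64, -0.669, 1.82, 0.511, 0.863, -2.257]}
delta [ 0.5  0.  -2.4] norm [ 0.     -0.0008  0.004 ] len 2.5 heading -84.89
rot norm [ 0.0004 -0.0009  0.0001]
```

Press down gently until contact shows in the force.

arm_command(xyz=[[0, 0, 0.002], [0, 0, 0.002], [0, 0, 0.001], [0, 0, 0], [0, 0, 0], [0, 0, 0], [0, 0, 0], [0, 0, 0]], rotation=[[0, 0, 0], [0, 0, 0], [0, 0, 0], [0, 0, 0], [0, 0, 0], [0, 0, 0], [0, 0, 0], [0, 0, 0]], claw=[-1, -1, -1, -1, -1, -1, -1, -1])

```text
t: 10.85
ee_pos: [557.7, 182.3, 75.4]
tool_rot: [0.738, -0.675, 0.001, -0.0]
wrist_force: [1.0, 0.0, -0.7]
grip_width: 23.6
```

```bash
python3 t.py 75
```

```text
{'t': 10.85, 'ee_pos': [557.746, 182.264, 75.449], 'tool_rot': [0.738, -0.675, 0.001, -0.0], 'wrist_force': [1.009, 0.034, -0.703], 'grip_width': 23.614, 'q': [0.139, 0.643, -0.667, 1.82, 0.515, 0.857, -2.259]}
delta [-0.5 -0.2 -0.4] norm [0.0003 0.0009 0.0007] len 0.7 heading -84.9
rot norm [-0.0011 -0.0007 -0.    ]
```

arm_command(xyz=[[0, 0, 0.0015], [0, 0, 0.001], [0, 0, 0], [0, 0, 0], [0, 0, 0], [0, 0, 0], [0, 0, 0], [0, 0, 0]], rotation=[[0, 0, 0], [0, 0, 0], [0, 0, 0], [0, 0, 0], [0, 0, 0], [0, 0, 0], [0, 0, 0], [0, 0, 0]], claw=[-1, -1, -1, -1, -1, -1, -1, -1])

```text
t: 11.65
ee_pos: [558.8, 182.5, 75.2]
tool_rot: [0.738, -0.675, 0.002, -0.001]
wrist_force: [0.3, -0.2, 0.4]
grip_width: 23.6
```

```bash
python3 t.py 75
```

```text
{'t': 11.65, 'ee_pos': [558.812, 182.527, 75.168], 'tool_rot': [0.738, -0.675, 0.002, -0.001], 'wrist_force': [0.281, -0.239, 0.377], 'grip_width': 23.594, 'q': [0.138, 0.643, -0.666, 1.819, 0.516, 0.856, -2.261]}
delta [-1.6 -0.5 -0.2] norm [0.0006 0.0027 0.0003] len 1.7 heading -84.91
rot norm [-0.0025 -0.0008 -0.0001]
```

arm_command(xyz=[[0, 0, 0], [0, 0, 0], [0, 0, 0], [0, 0, 0], [0, 0, 0], [0, 0, 0], [0, 0, 0], [0, 0, 0]], rotation=[[0, 0, 0], [0, 0, 0], [0, 0, 0], [0, 0, 0], [0, 0, 0], [0, 0, 0], [0, 0, 0], [0, 0, 0]], claw=[0.2, 0.2, 0.2, 0.2, 0.2, 0.2, 0.2, 0.2])

```text
t: 12.45
ee_pos: [558.7, 182.7, 74.9]
tool_rot: [0.738, -0.675, 0.002, -0.001]
wrist_force: [-0.4, 0.8, -0.1]
grip_width: 55.2
```

```bash
python3 t.py 150
```

```text
{'t': 12.45, 'ee_pos': [558.655, 182.702, 74.851], 'tool_rot': [0.738, -0.675, 0.002, -0.001], 'wrist_force': [-0.404, 0.794, -0.132], 'grip_width': 55.239, 'q': [0.138, 0.644, -0.666, 1.82, 0.516, 0.855, -2.261]}
delta [-1.4 -0.7 75.1] norm [ 0.001   0.002  -0.1253] len 75.2 heading -84.9
rot norm [-0.0023 -0.0006  0.    ]
```

Straight up now, opening fully.

arm_command(xyz=[[0, 0, -0.015], [0, 0, -0.03], [0, 0, -0.04], [0, 0, -0.04], [0, 0, -0.03], [0, 0, 0], [0, 0, 0], [0, 0, 0]], rotation=[[0, 0, 0], [0, 0, 0], [0, 0, 0], [0, 0, 0], [0, 0, 0], [0, 0, 0], [0, 0, 0], [0, 0, 0]], claw=[0.2, 0.2, 0.5, 1, 1, 1, 1, 1])

```text
t: 13.25
ee_pos: [557.7, 183.0, 173.4]
tool_rot: [0.738, -0.675, 0.002, -0.001]
wrist_force: [-0.3, -0.5, -0.6]
grip_width: 91.0
```

Run:
```python
from h import *
e=np.array([np.cos(np.radians(5.1)),np.sin(np.radians(5.1)),0])
to(np.array([595.5,117,140])+37*e,-84.9)
w=snap('wrist');s=snap('scene');np.savez('/tmp/w6',**w);np.savez('/tmp/s6',**s)
a=cv2.resize(w['pixels'][60:360,160:460],(500,500));b=cv2.resize(s['pixels'][160:270,330:430],(455,500),interpolation=cv2.INTER_CUBIC)
cv2.imwrite('pics/ws6.png',cv2.resize(np.hstack([a,b])[:,:,::-1],(800,419)))
hsv=cv2.cvtColor(w['pixels'],cv2.COLOR_RGB2HSV)
for c,bb,z in (('red',((0,120,30),(10,255,255)),107),('blue',((105,120,80),(125,255,255)),58)):
  mm=cv2.inRange(hsv,*map(np.array,bb));n,l,ss,ce=cv2.connectedComponentsWithStats(mm)
  for i in range(1,n):
    if ss[i][4]>150: print(c,ss[i],onz(w,ce[i],z).round(1))
```

```text
{'t': 13.25, 'ee_pos': [557.724, 183.028, 173.421], 'tool_rot': [0.738, -0.675, 0.002, -0.001], 'wrist_force': [-0.349, -0.456, -0.561], 'grip_width': 91.044, 'q': [0.2, 0.518, -0.746, 1.759, 0.408, 1.022, -2.178]}
delta [ 74.6 -62.7 -33.4] norm [ 0.1153 -0.1143  0.0562] len 103.1 heading -84.84
rot norm [-0.0022 -0.0006  0.0007]
red [ 304  227   39   46 1394] [561.  182.5 107. ]
blue [451 105  19  62 631] [632.1  97.3  58. ]
blue [389 106  11  62 614] [628.  140.7  58. ]
```

View pics/ws6.png

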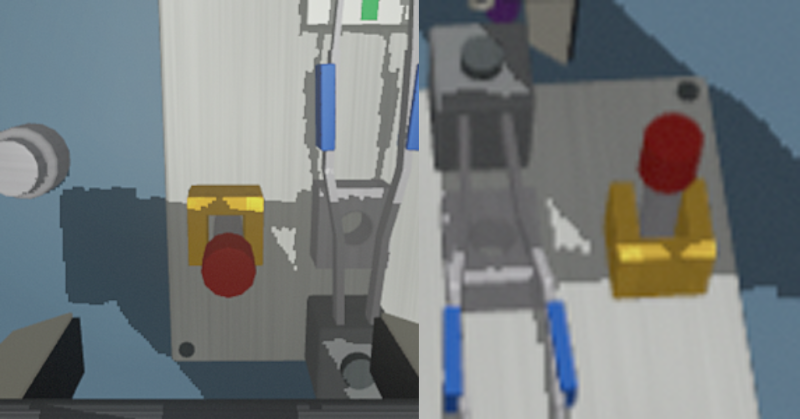

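Pin stands upright in the notch, released (wrist panel head (229,265), scene panel (670,150)). Pads midpoint is at about (630,119). Moving above them.

arm_command(xyz=[[0.012, -0.012, 0], [0.025, -0.025, 0], [0.03, -0.03, 0.005], [0.025, -0.025, 0.01], [0.014, -0.014, 0.01], [0.004, -0.004, 0], [0, 0, 0], [0, 0, 0]], rotation=[[-0.002, 0, 0], [0, 0, 0], [0, 0, 0], [0, 0, 0], [0, 0, 0], [0, 0, 0], [0, 0, 0], [0, 0, 0]], claw=[1, 1, 1, 1, 1, 1, 1, 1])

```text
t: 14.15
ee_pos: [630.1, 118.7, 151.4]
tool_rot: [0.739, -0.674, -0.003, 0.005]
wrist_force: [-0.0, 0.9, 0.2]
grip_width: 91.7
```

Run:
```python
from h import *
to([632,119.3,100],-84.9)
w=snap('wrist')
hsv=cv2.cvtColor(w['pixels'],cv2.COLOR_RGB2HSV)
mm=cv2.inRange(hsv,(105,120,60),(125,255,255));n,l,ss,ce=cv2.connectedComponentsWithStats(mm)
for i in range(1,n):
    if ss[i][4]>150: print(ss[i],onz(w,ce[i],58).round(1))
```

```text
{'t': 14.15, 'ee_pos': [630.077, 118.736, 151.409], 'tool_rot': [0.739, -0.674, -0.003, 0.005], 'wrist_force': [-0.012, 0.864, 0.162], 'grip_width': 91.661, 'q': [0.258, 0.636, -0.697, 1.622, 0.451, 1.062, -2.05]}
delta [  1.9   0.6 -51.4] norm [-0.0008 -0.0042  0.0856] len 51.4 heading -84.76
rot norm [ 0.0069 -0.0011  0.0015]
[280 207  14  63 596] [627.5 142.   58. ]
[346 207  14  63 587] [631.3  98.4  58. ]
```

arm_command(xyz=[[-0.002, -0.004, 0.015], [0, 0, 0.03], [0, 0, 0.035], [0, 0, 0.035], [0, 0, 0.035], [0, 0, 0.02], [0, 0, 0.006], [0, 0, 0]], rotation=[[0.007, -0.001, 0.001], [0, 0, 0], [0, 0, 0], [0, 0, 0], [0, 0, 0], [0, 0, 0], [0, 0, 0], [0, 0, 0]], claw=[1, 1, 1, 1, 1, 1, 1, 1])

```text
t: 15.0
ee_pos: [630.8, 128.1, 43.6]
tool_rot: [0.741, -0.671, 0.002, -0.004]
wrist_force: [-0.1, -0.0, -0.5]
grip_width: 92.1
```

Run:
```python
from h import *
to([632,120,40],-84.9)
```

```text
{'t': 15.0, 'ee_pos': [630.787, 128.086, 43.579], 'tool_rot': [0.741, -0.671, 0.002, -0.004], 'wrist_force': [-0.059, -0.042, -0.512], 'grip_width': 92.132, 'q': [0.199, 0.759, -0.624, 1.688, 0.553, 0.868, -2.129]}
delta [ 1.2 -8.1 -3.6] norm [ 0.0136 -0.0006  0.0059] len 8.9 heading -84.28
rot norm [-0.005   0.0018  0.0069]
```

arm_command(xyz=[[0.007, 0, 0.003], [0.006, 0, 0.002], [0, 0, 0], [0, 0, 0], [0, 0, 0], [0, 0, 0], [0, 0, 0], [0, 0, 0]], rotation=[[-0.005, 0.001, 0.007], [0, 0, 0], [0, 0, 0], [0, 0, 0], [0, 0, 0], [0, 0, 0], [0, 0, 0], [0, 0, 0]], claw=[1, 1, 1, 1, 1, 1, 1, 1])

```text
t: 15.8
ee_pos: [634.6, 120.1, 44.4]
tool_rot: [0.737, -0.676, 0.001, -0.003]
wrist_force: [0.2, -0.3, -0.3]
grip_width: 92.0
```

Run:
```python
from h import *
to([632,120,40],-84.9)
w=snap('wrist');np.savez('/tmp/w7',**w)
hsv=cv2.cvtColor(w['pixels'],cv2.COLOR_RGB2HSV)
mm=cv2.inRange(hsv,(105,120,60),(125,255,255));n,l,ss,ce=cv2.connectedComponentsWithStats(mm)
for i in range(1,n):
    if ss[i][4]>150: print(ss[i],onz(w,ce[i],60).round(1))
```

```text
{'t': 15.8, 'ee_pos': [634.551, 120.102, 44.446], 'tool_rot': [0.737, -0.676, 0.001, -0.003], 'wrist_force': [0.221, -0.329, -0.268], 'grip_width': 91.966, 'q': [0.209, 0.761, -0.621, 1.68, 0.55, 0.875, -2.125]}
delta [-2.6 -0.1 -4.4] norm [-0.0002  0.0043  0.0074] len 5.1 heading -85.01
rot norm [-0.0037  0.001  -0.0012]
[ 365  277   22   69 1088] [641.   98.8  60. ]
[ 254  278   23   68 1077] [636.8 143.2  60. ]
```

arm_command(xyz=[[0, 0.003, 0.004], [0, 0.001, 0.003], [0, 0, 0], [0, 0, 0], [0, 0, 0], [0, 0, 0], [0, 0, 0], [0, 0, 0]], rotation=[[-0.003, 0.001, 0], [0, 0, 0], [0, 0, 0], [0, 0, 0], [0, 0, 0], [0, 0, 0], [0, 0, 0], [0, 0, 0]], claw=[0.8, 0.6, 0.4, 0.2, 0.15, 0.15, 0.15, 0.15], newtons=15)

```text
t: 16.65
ee_pos: [631.6, 120.1, 39.5]
tool_rot: [0.737, -0.676, 0.0, -0.0]
wrist_force: [0.4, -0.5, 0.3]
grip_width: 53.1
```

Run:
```python
from h import *
to([632,120.5,40],-84.9)
```

```text
{'t': 16.65, 'ee_pos': [631.639, 120.092, 39.513], 'tool_rot': [0.737, -0.676, 0.0, -0.0], 'wrist_force': [0.421, -0.49, 0.265], 'grip_width': 53.071, 'q': [0.205, 0.767, -0.618, 1.684, 0.553, 0.872, -2.129]}
delta [0.4 0.4 0.5] norm [-0.0006 -0.0007 -0.0008] len 0.7 heading -84.99
rot norm [-0.0001 -0.0001 -0.001 ]
```

Now close gradually to a width of 41 mm.

arm_command(xyz=[[0, 0, 0], [0, 0, 0], [0, 0, 0], [0, 0, 0], [0, 0, 0], [0, 0, 0], [0, 0, 0], [0, 0, 0]], rotation=[[0, 0, 0], [0, 0, 0], [0, 0, 0], [0, 0, 0], [0, 0, 0], [0, 0, 0], [0, 0, 0], [0, 0, 0]], claw=[0.1, 0.05, 0.0, -0.05, -0.08, -0.11, -0.11, -0.11], newtons=15)

```text
t: 17.45
ee_pos: [632.2, 120.4, 39.6]
tool_rot: [0.737, -0.676, 0.0, -0.001]
wrist_force: [0.2, -0.7, -1.0]
grip_width: 41.0
```

Run:
```python
from h import *
st()
w=snap('wrist');s=snap('scene');np.savez('/tmp/w8',**w)
a=cv2.resize(w['pixels'][60:340,180:460],(480,480),interpolation=cv2.INTER_CUBIC);b=cv2.resize(s['pixels'][220:320,320:390],(336,480),interpolation=cv2.INTER_CUBIC)
cv2.imwrite('pics/ws8.png',cv2.resize(np.hstack([a,b])[:,:,::-1],(800,470)))
```

```text
{'t': 17.45, 'ee_pos': [632.206, 120.427, 39.581], 'tool_rot': [0.737, -0.676, 0.0, -0.001], 'wrist_force': [0.2, -0.696, -0.958], 'grip_width': 41.025, 'q': [0.205, 0.767, -0.618, 1.683, 0.553, 0.871, -2.129]}
```

View pics/ws8.png

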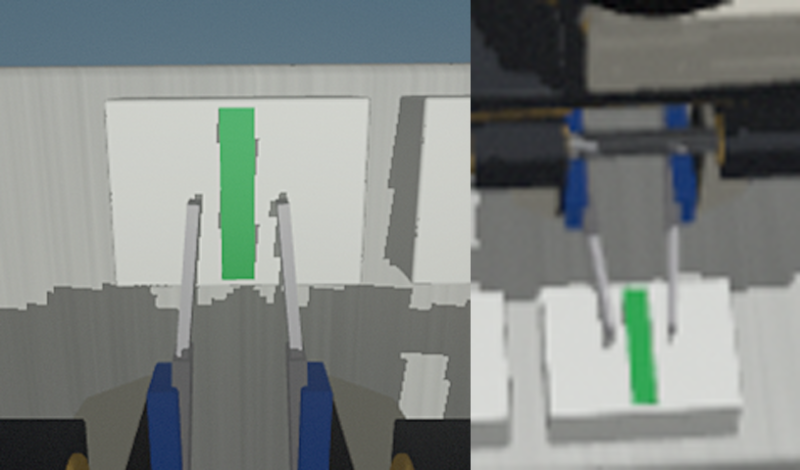

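The tips straddle the green strip: inner faces at panel x 201 and 277 against the strip at 219–255, so a gap of about 16 mm, as predicted for 41 mm. Closing to 35 mm in small steps.

arm_command(xyz=[[0, 0, 0], [0, 0, 0], [0, 0, 0], [0, 0, 0], [0, 0, 0], [0, 0, 0], [0, 0, 0], [0, 0, 0]], rotation=[[0, 0, 0], [0, 0, 0], [0, 0, 0], [0, 0, 0], [0, 0, 0], [0, 0, 0], [0, 0, 0], [0, 0, 0]], claw=[-0.13, -0.15, -0.17, -0.19, -0.21, -0.225, -0.235, -0.235], newtons=15)

```text
t: 18.35
ee_pos: [632.5, 120.4, 39.6]
tool_rot: [0.737, -0.676, 0.0, -0.001]
wrist_force: [0.1, 0.3, -0.8]
grip_width: 35.3
```

```bash
cat > g.py <<'E'
from h import *
st()
w=snap('wrist');np.savez('/tmp/w9',**w)
a=w['pixels'][150:260,240:400]
cv2.imwrite('pics/w9.png',cv2.resize(a[:,:,::-1],None,fx=5,fy=5,interpolation=cv2.INTER_CUBIC))
h=cv2.cvtColor(w['pixels'],cv2.COLOR_RGB2HSV);m=cv2.inRange(h,(45,80,50),(85,255,255))
for r in (130,140,150):
    x=np.where(m[r])[0]; print(r,x.min(),x.max())
    if len(x): p,q=onz(w,(x.min()-.5,r),42),onz(w,(x.max()+.5,r),42);print('strip',np.linalg.norm(p-q))
E
python3 g.py
```

```text
{'t': 18.35, 'ee_pos': [632.492, 120.38, 39.613], 'tool_rot': [0.737, -0.676, 0.0, -0.001], 'wrist_force': [0.108, 0.304, -0.81], 'grip_width': 35.291, 'q': [0.205, 0.767, -0.618, 1.683, 0.553, 0.871, -2.129]}
130 310 330
strip 7.9305627952794415
140 310 330
strip 7.988413602259356
150 311 331
strip 8.047141542204852
```

View pics/w9.png

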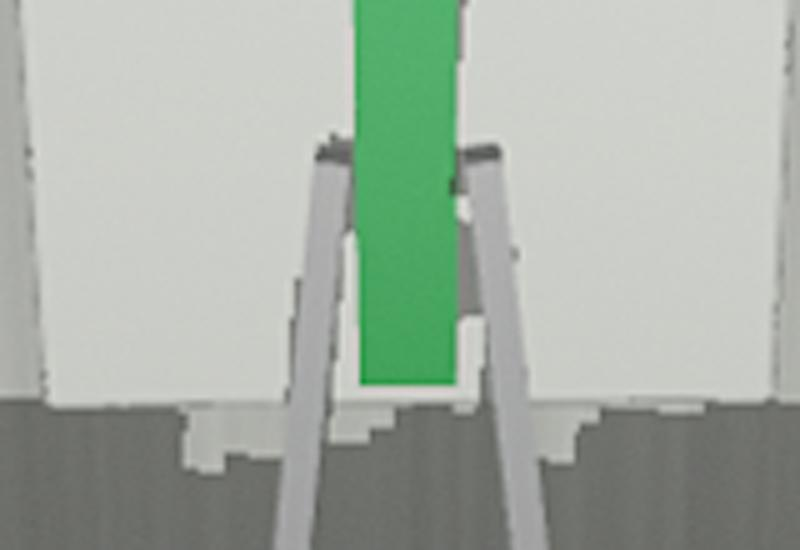

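```bash
python3 -c "
from h import *
w=dict(np.load('/tmp/w9.npz',allow_pickle=True))
for z in (55,61): print(z,np.linalg.norm(onz(w,(240+352/5,150+163/5),z)-onz(w,(240+468/5,150+163/5),z)))
g=onz(w,(240+410/5,150+163/5),61);print(g)"
```

```text
55 8.347981431054793
61 7.996659588203021
[690.72101508 125.307737    61.        ]
```

Gap measures 8.0–8.3 mm with the tips over the strip's edges. Hold it steady.

arm_command(xyz=[[0, 0, 0], [0, 0, 0], [0, 0, 0], [0, 0, 0], [0, 0, 0], [0, 0, 0], [0, 0, 0], [0, 0, 0]], rotation=[[0, 0, 0], [0, 0, 0], [0, 0, 0], [0, 0, 0], [0, 0, 0], [0, 0, 0], [0, 0, 0], [0, 0, 0]], claw=[-0.235, -0.235, -0.235, -0.235, -0.235, -0.235, -0.235, -0.235])

```text
t: 19.2
ee_pos: [632.5, 120.4, 39.6]
tool_rot: [0.737, -0.676, 0.0, -0.001]
wrist_force: [1.1, 0.6, -0.6]
grip_width: 35.0
```

arm_command(xyz=[[0, 0, 0], [0, 0, 0], [0, 0, 0], [0, 0, 0], [0, 0, 0], [0, 0, 0], [0, 0, 0], [0, 0, 0]], rotation=[[0, 0, 0], [0, 0, 0], [0, 0, 0], [0, 0, 0], [0, 0, 0], [0, 0, 0], [0, 0, 0], [0, 0, 0]], claw=[-0.235, -0.235, -0.235, -0.235, -0.235, -0.235, -0.235, -0.235])

```text
t: 20.0
ee_pos: [632.5, 120.4, 39.6]
tool_rot: [0.737, -0.676, 0.0, -0.001]
wrist_force: [0.4, 0.9, -0.8]
grip_width: 35.3
```

```bash
python3 g.py; python3 -c "
from h import *
s=snap('scene');d=snap('side')
a=cv2.resize(s['pixels'][160:330,300:440],(400,486),interpolation=cv2.INTER_CUBIC);b=cv2.resize(d['pixels'][170:290,220:340],(390,390),interpolation=cv2.INTER_CUBIC)
b=cv2.copyMakeBorder(b,0,96,0,0,cv2.BORDER_CONSTANT)
cv2.imwrite('pics/f.png',np.hstack([a,b])[:,:,::-1])"
```

```text
{'t': 20.0, 'ee_pos': [632.499, 120.364, 39.62], 'tool_rot': [0.737, -0.676, 0.0, -0.001], 'wrist_force': [0.404, 0.895, -0.782], 'grip_width': 35.264, 'q': [0.205, 0.767, -0.618, 1.683, 0.553, 0.871, -2.129]}
130 310 330
strip 7.93061178103366
140 310 330
strip 7.988462055658056
150 311 330
strip 7.664007623337139
```

View pics/f.png

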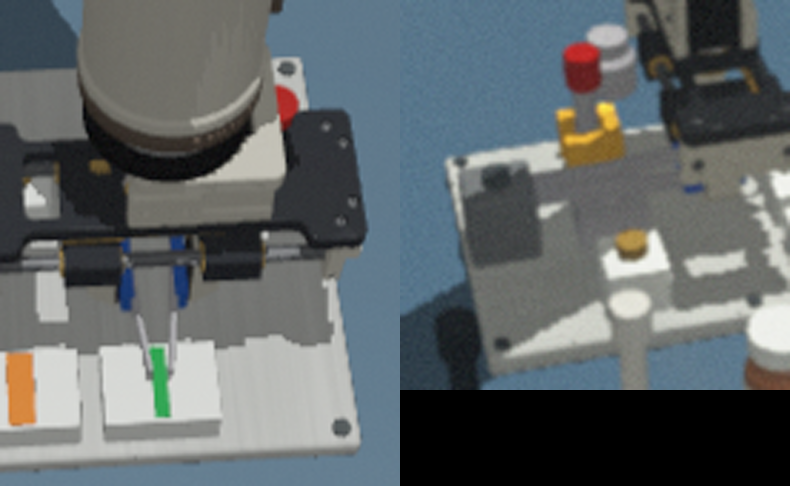

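The pin still stands upright in the notch (side panel (583,90)), and the tips sit over the green strip's edges (scene panel (160,370)). Handing in.

```bash
python3 -c "
from rig import env
print(env.job_done())"
```

```text
the job is handed in; nothing more can be done
None
```

I parked the red-headed pin upright in the yellow block's notch and let go of it. I then squeezed the tweezers to the 8 mm gap of the green gauge under the tips and handed the job in while holding, at about 20 s of the 51 s allowed.

- **Gap:** The wrist image put it at 8.0–8.3 mm, with the inner tip faces at the strip's edges. The width over the pads stayed at 35.0–35.3 mm and the arm did not move for about 1.6 s before hand-in.
- **Pin:** The last side view showed it standing upright and free in the notch. I did not measure its final position in the notch beyond the images.
- **Bystanders:** The arm kept clear of the probe head, jar and parts tray, but I did not measure their final positions. The tray was outside the last crops.
- **Squeeze force:** I did not measure the squeeze force on each arm. The grip limit was set at 15 N, and the springs need about 6 N a side at this gap.

No check failed. The camera positions of the stand disagreed by about 2–3 mm, so I worked from the wrist view.

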